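# Empty the tall bin of grinding media over the tipping tray's stop

## Robot

A 6-joint arm with a two-finger parallel gripper is mounted at the origin on the work surface. World frame = base frame: x ahead of the robot, y to its left, z up, the work surface at z = 0. Lengths are in m, angles in rad, forces in N, time in s.
With the tool pointing down it reaches from about 0.375 to 0.825 m from the base axis. Payload 5.5 kg.
Tool frame: the origin (TCP) lies midway between the tips of the shut fingers; the grasp point (between the pads) lies 19 mm behind it; z points along the fingers, y is the line along which they close (so a half turn about z gives the same grasp; the last joint's range is limited). The gripper opens to 85 mm and grips with 20 to 120 N. Pads are 22 mm wide; open, the fingers measure 114 mm over their backs; the gripper's body (76 mm by 85 mm) begins 54 mm behind the grasp point. The pads swing forward as they close: fully open they stand 13 mm farther back than shut.
Start: joints at [1.346, 0.314, -0.047, 1.21, 0, 1.571], TCP at [0.134, 0.585, 0.231] pointing down, gripper open.
Joint ranges: [-2.67, 2.67], [-0.69, 1.73], [-1.03, 1.25], [-2.08, 2.16], [-1.42, 1.45], [-3.14, 3.14]. Speed limits (rad/s): [2.39, 2.39, 3.01, 3.14, 3.14, 3.14].

## Interface

Orientations are given as a unit quaternion [w, x, y, z].
In Python, from rig import robot, vision, job gives the robot as it stands.
- The arm moves only by the shell command python3 -m jog 'ROWS' [FORCE]. ROWS is JSON, a list of rows, each a list of 7 numbers: the shift along the tool's x, y, z each as a share of 0.1 m, from -1 to 1, then the turn, a rotation vector about the tool's x, y, z each as a share of 90 degrees, from -1 to 1, then the opening, from -1 (shut) to 1 (fully open). A call has 1 to 8 rows; each row is the pose to reach, as a shift and turn from the pose commanded when the call began, along the tool's axes at that moment; what a row does not reach only later rows make up. A row lasts 1/8 s, in which the tool goes at most 62.5 mm and 10.7 degrees, less where a joint would pass 70% of its speed; a pose out of reach is approached as far as the arm can. A call with a number of a shift or a turn outside -1 to 1 is refused whole. A call with a gripper value outside its range is refused whole. The fingers move at their own pace and stop on an object; FORCE is the grip in N (left out, the last holds). Time passes only in rows, so rows that repeat a pose let the fingers close. It gives the time, the measured TCP pose, the force, the opening and the grip force at its end, in the units of the state.
- robot.sense(): the state, without advancing time (a new reading comes with each control period).
- vision.snapshot(name): name is "side" or "top" or "wrist"; returns the picture (400x640x3 uint8, blue, green, red); there is no depth.
- vision.calibration(name): a dict with "intrinsics" (3x3 intrinsics, pixels), "world_from_camera" (4x4, takes a point from camera to world coordinates). Camera axes: x right, y down, z forward; pixel columns grow to the right and rows downward; lengths in m; the calibration is good to about 2 mm. A picture is of the moment at which its call begins: read the wrist's pose just before it. calibration takes no time and is no camera call; for the wrist camera it gives the pose at the moment of the call.
- job.finish_job(): hands the job in; it is judged then, once.
The state is a dict: "t": time; "q": joint angles; "qd": joint speeds; "joint_torque": joint torques, N m; "tcp_pos": TCP position; "tool_rot": TCP orientation; "wrist_force": force on the tool from outside, world axes, zero at the start; "torque": the same for the moment, N m; "finger_gap": finger opening in m; "finger_force": force on a finger pad.
Only numpy, scipy, OpenCV 4.12 (cv2) and the standard library are available. Lean on these libraries where they do the work, as an engineer would, in place of code of your own. Each camera call takes 0.05 s, during which the arm holds its last target. There are 200 camera calls.

## Task

Two white bins stand on the deck of the steel tipping tray, each against the raised stop lip. Tip the tall bin over the lip so that it ends up lying on its side across the lip and its steel grinding ball runs out into the catch tray. Do not lift the bin off the deck to do it, and leave the low bin standing where it is.

Things in the scene. Friction and masses are not known exactly. Their poses are not given: they have to be found in the camera images.
- tray: Fixed steel tipping tray, 320 mm wide (y). Origin on the bench; z up, x from deck to catch tray, roughly away from the robot. In mm: flat deck x -185 to -100, top 20 above bench, near edge and sides open; stop lip along y, x -100 to -94, top at 28 (8 above deck); catch tray x -94 to 90, floor at 3, walls 45 high on its far end and sides, 4 thick.
- tall_bin: Tall open white bin to empty: 60 (x) x 70 (y) x 110 mm high, 3 mm walls, loose, 0.14-0.24 kg. Origin: centre of underside. Stands 1-9 mm short of the lip, square to the tray within 4 degrees, at tray y +75 or -75 mm. Pushed high on its near side (1 to 2 N) its foot catches on the lip; past about 55 degrees it falls by itself and rests mouth down on the tray floor, top side under 92 mm.
- low_bin: Low open white bin, to be left alone: 60 (x) x 70 (y) x 55 mm high, 3 mm walls, loose, with a ball of its own. Origin: centre of underside. Stands on the deck in the same way, on the other side of the tray's middle, 150 mm from the tall bin centre to centre.
- ball_center (a point): Centre of the steel grinding ball, 30 mm in diameter, 0.11 kg, which lies loose on the inner floor of the tall bin.
Mind the look-alikes: they are no part of the job. What is shaped like the tall_bin but pink is not meant. What is shaped like the part that bears ball_center but orange or purple is not meant.

How it is judged:
By the outcome, as a careful person would: the job done as asked, in the order asked, and still so for the second after the job is handed in, with the robot touching nothing.
It also fails if it takes over 29 s, if anything falls off the work surface, if the arm or the gripper's body presses on something with over 40 N, if the wrist force passes 120 N, or if a joint passes its speed limit or range.

## Working session

There is one attempt and no reset: what is moved stays moved. The work goes in short steps, Python scripts to look and compute and a shell command to move; the robot and the scene stay as the last step left them, time stands still between calls to the robot, and variables do not carry over. Pictures are saved under pics/ and viewed, at most 10 in all, crops included, and the job is handed in when it is done.

```bash
ls; mkdir -p pics; python3 - <<'E'
from rig import robot, vision
import cv2, numpy as np
s=robot.sense(); print(s['t'],s['tcp_pos'],s['tool_rot'])
ims=[]
for n in("side","top"):
    im=vision.snapshot(n); cv2.imwrite(f'pics/{n}0.png',im); c=vision.calibration(n); print(n,np.round(c['intrinsics'],1).tolist(),np.round(c['world_from_camera'],3).tolist())
E
```

```text
pics
0.0 [0.13360871 0.5843687  0.23044589] [-7.72720348e-05  1.12157757e-01  9.93690069e-01 -8.23463015e-04]
side [[393.6, 0.0, 321.8], [0.0, 393.6, 205.8], [0.0, 0.0, 1.0]] [[0.792, -0.433, 0.431, 0.194], [-0.611, -0.548, 0.571, -0.425], [-0.011, -0.715, -0.699, 0.506], [0.0, 0.0, 0.0, 1.0]]
top [[392.7, 0.0, 314.5], [0.0, 392.7, 196.3], [0.0, 0.0, 1.0]] [[0.012, -0.997, 0.071, 0.396], [-1.0, -0.011, 0.017, -0.082], [-0.016, -0.072, -0.997, 0.818], [0.0, 0.0, 0.0, 1.0]]
```

View pics/side0.png

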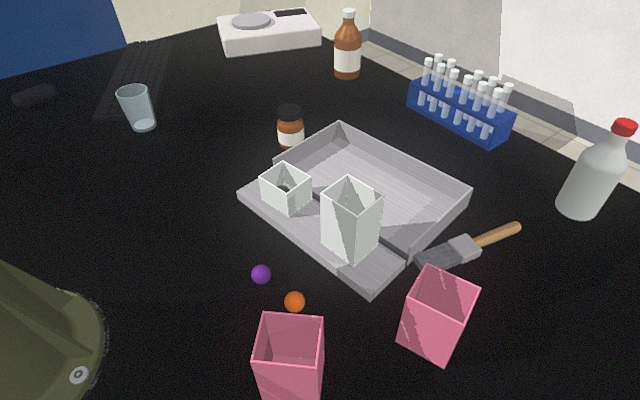

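View pics/top0.png

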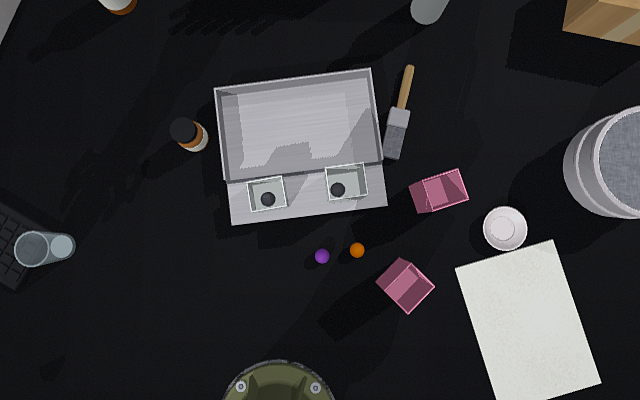

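Side view: the tall bin is at about (351,220) and the low bin at about (285,188). Top view: tall bin at about (346,182), low bin at about (267,193), deck near edge from (232,225) to (387,206). The pink bins, the purple ball and the orange ball are the look-alikes.

```bash
python3 - <<'E'
import cv2, numpy as np
t=cv2.imread('pics/top0.png'); s=cv2.imread('pics/side0.png')
for p in [(s,(250,345)),(s,(160,280)),(s,(200,330)),(t,(168,340)),(t,(200,280)),(t,(120,280)),(t,(215,300))]: print(p[1],p[0][p[1]])
a=cv2.resize(t[150:235,220:400],None,fx=4.4,fy=4.4,interpolation=cv2.INTER_CUBIC)
b=cv2.resize(s[165:275,310:400],None,fx=2,fy=2,interpolation=cv2.INTER_CUBIC)
c=np.zeros((a.shape[0]+b.shape[0],a.shape[1],3),np.uint8); c[:a.shape[0]]=a; c[a.shape[0]:,:b.shape[1]]=b
for nm,im in(('t',t),('s',s)):
    f=im.astype(int); m=((f[...,1]-f[...,2]>=3)&(f[...,1]>110)).astype(np.uint8)*255
    cs,_=cv2.findContours(m,cv2.RETR_EXTERNAL,cv2.CHAIN_APPROX_NONE)
    for k in cs:
        if cv2.contourArea(k)>300: print(nm,cv2.boundingRect(k),cv2.approxPolyDP(cv2.convexHull(k),2.5,True)[:,0].tolist())
cv2.imwrite('pics/crop.png',c); print(c.shape)
E
```

```text
(250, 345) [166 173 169]
(160, 280) [117 114 119]
(200, 330) [229 231 229]
(168, 340) [159 159 154]
(200, 280) [176 176 172]
(120, 280) [184 177 178]
(215, 300) [189 182 183]
t (14, 231, 59, 36) [[14, 246], [17, 239], [29, 231], [64, 235], [72, 244], [67, 255], [35, 266], [20, 263]]
t (246, 175, 44, 39) [[283, 178], [289, 206], [251, 212], [246, 181], [278, 175]]
t (324, 162, 45, 42) [[363, 162], [368, 194], [354, 200], [328, 203], [325, 167]]
t (599, 112, 41, 93) [[624, 202], [612, 192], [604, 179], [599, 155], [610, 127], [639, 112], [639, 204]]
t (411, 0, 38, 24) [[448, 0], [439, 16], [430, 23], [421, 23], [412, 16], [413, 0]]
s (320, 174, 65, 93) [[346, 174], [384, 195], [377, 244], [353, 266], [321, 242], [320, 193]]
s (258, 161, 55, 56) [[281, 161], [306, 173], [311, 179], [311, 200], [290, 216], [262, 200], [259, 186], [260, 174]]
s (555, 131, 80, 90) [[628, 138], [634, 160], [595, 215], [587, 220], [578, 220], [563, 214], [555, 200], [582, 152], [610, 131]]
s (453, 109, 41, 31) [[456, 109], [493, 127], [492, 131], [483, 139], [454, 124]]
s (458, 86, 48, 33) [[505, 108], [492, 118], [458, 102], [458, 86]]
s (115, 83, 40, 48) [[120, 87], [134, 83], [146, 86], [154, 120], [150, 129], [135, 130], [115, 94]]
s (424, 53, 36, 27) [[425, 58], [439, 53], [454, 59], [459, 70], [456, 79], [424, 65]]
(594, 792, 3)
```

View pics/crop.png

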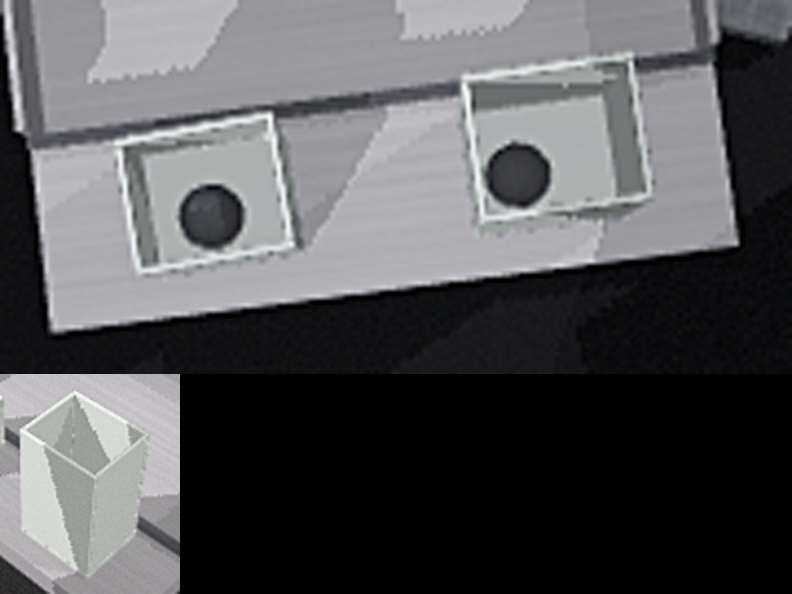

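The top crop shows the tall bin's rim corners at full-image pixels (325,167), (364,162), (368,194), (329,200), with its ball inside. The side crop shows the same rim at (347,175), (384,195), (357,216), (321,193). I'll triangulate these.

```bash
cat > h.py <<'E'
import numpy as np
from rig import vision
def ray(n,p):
    c=vision.calibration(n); T=np.array(c['world_from_camera']); d=T[:3,:3]@np.linalg.inv(c['intrinsics'])@[p[0],p[1],1]
    return T[:3,3],d/np.linalg.norm(d)
def plane(n,p,z): o,d=ray(n,p); return o+d*(z-o[2])/d[2]
def tri(obs):
    A=np.zeros((3,3));b=np.zeros(3)
    for n,p in obs:
        o,d=ray(n,p);M=np.eye(3)-np.outer(d,d);A+=M;b+=M@o
    x=np.linalg.solve(A,b); return x,[np.linalg.norm(np.cross(x-ray(n,p)[0],ray(n,p)[1])) for n,p in obs]
E
python3 - <<'E'
from h import *
np.set_printoptions(precision=4,suppress=True)
T=dict(FL=(325,167.2),FR=(363.6,162.4),NR=(367.7,194.2),NL=(328.9,199.9)); S=dict(NL=(320.7,192.7),FL=(346.7,174.7),FR=(383.7,195.2),NR=(357.2,215.7))
P={k:tri([('top',T[k]),('side',S[k])]) for k in T}
for k in P: print(k,P[k][0],np.array(P[k][1]))
c=np.mean([P[k][0] for k in P],0); print('c',c)
a,b=plane('top',(231.4,225),.02),plane('top',(387.8,205.5),.02); print(a,b,np.linalg.norm(a-b),'tray yaw deg',np.degrees(np.arctan2(*(a-b)[[1,0]]))-90)
for n,k in(('far',P['FL'][0]-P['FR'][0]),('near',P['NL'][0]-P['NR'][0])): print(n,np.degrees(np.arctan2(k[1],k[0]))-90,np.linalg.norm(k))
L=[plane('top',(x/4.4+220,y/4.4+150),.075) for x,y in((120,143),(270,115),(294,245),(142,271))]; print('low',np.mean(L,0))
E
```

```text
FL [ 0.4968 -0.0882  0.1293] [0.0008 0.0008]
FR [ 0.506  -0.1562  0.1318] [0.0003 0.0003]
NR [ 0.45   -0.1636  0.1323] [0.0001 0.0001]
NL [ 0.44   -0.0964  0.1309] [0.0006 0.0006]
c [ 0.4732 -0.1261  0.1311]
[0.3931 0.0994 0.02  ] [ 0.4364 -0.2178  0.02  ] 0.3201660153776931 tray yaw deg 7.777833829295801
far 7.705119834551198 0.06870175429118987
near 8.509240582283041 0.06801811497954287
low [0.4531 0.0207 0.075 ]
```

Both measurements check out: the rim height is 0.131 against 0.130 expected, the sides are 68 x 57 mm, and the deck edge measures 320 mm. The tray yaw is 7.8°. I'll shut the gripper, line the tool up with the tray and swing over behind the tall bin.

```bash
python3 -m jog '[[0,0,0,0,0,-0.12,-1],[0,0,0,0,0,-0.23,-1],[0,0,0,0,0,-0.23,-1]]' 40
python3 -m jog '[[-0.5,-0.3,0,0,0,0,-1],[-1,-0.6,0,0,0,0,-1],[-1,-1,0,0,0,0,-1],[-1,-1,0,0,0,0,-1]]'
python3 -c "
from rig import robot;s=robot.sense();print(s['q'],s['tool_rot'])"
```

```text
t: 0.48
tcp_pos: [0.1337, 0.5846, 0.2309]
tool_rot: [-0.0, -0.067, 0.998, -0.0]
wrist_force: [-0.2, 0.0, -0.2]
finger_gap: 0.0323
finger_force: 0.0
t: 0.98
tcp_pos: [0.2471, 0.4969, 0.2311]
tool_rot: [-0.0, -0.065, 0.998, -0.001]
wrist_force: [-0.5, 0.6, -0.5]
finger_gap: -0.0004
finger_force: 0.0
[ 1.10943840e+00  2.30226137e-01 -1.57376850e-01  1.18486334e+00
 -1.84700790e-04  9.79182945e-01] [-3.39741802e-04 -6.50817521e-02  9.97879582e-01 -7.68328940e-04]
```

```bash
python3 -m jog '[[-0.5,-0.5,0,0,0,0,-1],[-1,-1,0,0,0,0,-1],[-1,-1,0,0,0,0,-1]]'
python3 -m jog '[[0,-0.5,0,0,0,0,-1],[0,-1,0,0,0,0,-1],[0,-1,0,0,0,0,-1]]'
python3 -m jog '[[0,-0.5,0,0,0,0,-1],[0,-1,0,0,0,0,-1],[0,-1,0,0,0,0,-1]]'
python3 -m jog '[[0,-0.5,0,0,0,0,-1],[0,-1,0,0,0,0,-1],[0,-1,0,0,0,0,-1]]'
python3 -m jog '[[0,-0.5,0,0,0,0,-1],[0,-1,0,0,0,0,-1],[0,-1,0,0,0,0,-1]]'
python3 -c "
from rig import robot;s=robot.sense();print(s['q'])"
```

```text
t: 1.35
tcp_pos: [0.361, 0.4129, 0.2313]
tool_rot: [0.0, -0.066, 0.998, 0.0]
wrist_force: [0.2, 0.3, -0.1]
finger_gap: 0.0004
finger_force: 0.0
t: 1.72
tcp_pos: [0.3724, 0.3134, 0.2314]
tool_rot: [-0.0, -0.066, 0.998, -0.0]
wrist_force: [-0.7, 0.6, 0.5]
finger_gap: 0.0001
finger_force: 0.0
t: 2.1
tcp_pos: [0.3865, 0.2151, 0.2315]
tool_rot: [0.0, -0.066, 0.998, 0.0]
wrist_force: [-0.1, 0.6, -0.4]
finger_gap: 0.0
finger_force: 0.0
t: 2.48
tcp_pos: [0.4007, 0.1164, 0.2315]
tool_rot: [0.0, -0.066, 0.998, 0.0]
wrist_force: [-0.3, -0.2, 0.6]
finger_gap: -0.0001
finger_force: 0.0
t: 2.85
tcp_pos: [0.4147, 0.0174, 0.2314]
tool_rot: [0.0, -0.067, 0.998, 0.0]
wrist_force: [0.0, -0.3, 0.0]
finger_gap: 0.0
finger_force: 0.0
[ 4.15028585e-02 -3.62726210e-02 -4.53985537e-01  1.15229047e+00
  6.27388156e-04 -9.17417908e-02]
```

```bash
python3 -m jog '[[0.15,-0.5,0,0,0,0,-1],[0.32,-1,0,0,0,0,-1],[0.32,-1,0,0,0,0,-1]]'
python3 -m jog '[[0,-0.5,0,0,0,0,-1],[0,-0.5,0.3,0,0,0,-1],[0,-0.5,0.6,0,0,0,-1],[0,-0.5,0.6,0,0,0,-1]]'
python3 -m jog '[[0,0,0.3,0,0,0,-1],[0,0,0.55,0,0,0,-1],[0,0,0.55,0,0,0,-1]]'
python3 - <<'E'
from rig import robot,vision
import cv2
print(robot.sense()['q'])
s=vision.snapshot('side'); t=vision.snapshot('top')
a=cv2.resize(s[100:300,220:480],(520,400));b=cv2.resize(t[60:260,200:420],(0,0),fx=1,fy=1)
import numpy as np
c=np.zeros((600,520,3),np.uint8);c[:400]=a;c[400:,:220]=b;cv2.imwrite('pics/pre.png',c)
E
```

```text
t: 3.22
tcp_pos: [0.396, -0.0861, 0.2314]
tool_rot: [0.0, -0.067, 0.998, 0.0]
wrist_force: [0.6, -0.4, 0.1]
finger_gap: -0.0001
finger_force: 0.0
t: 3.72
tcp_pos: [0.4016, -0.1326, 0.1696]
tool_rot: [-0.002, -0.069, 0.998, 0.001]
wrist_force: [0.1, -0.2, 0.4]
finger_gap: 0.0
finger_force: 0.0
t: 4.1
tcp_pos: [0.4022, -0.1337, 0.1161]
tool_rot: [-0.001, -0.069, 0.998, 0.001]
wrist_force: [-0.5, -0.9, 0.2]
finger_gap: -0.0002
finger_force: 0.0
[-3.21314719e-01  7.18420919e-02 -6.22563368e-01  8.78279897e-01
  6.07432265e-04 -4.59755158e-01]
```

View pics/pre.png

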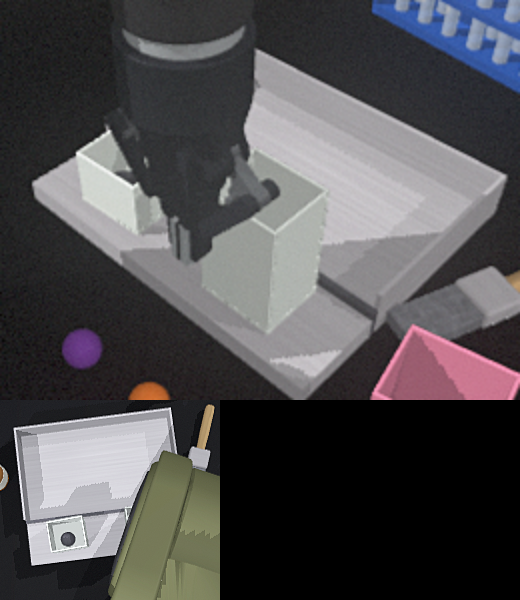

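The closed fingertips stand just behind the near face of the tall bin (about (190,255) in the crop), clear of the low bin. I'll push slowly along tray x.

```bash
python3 -m jog '[[-0.15,0,0,0,0,0,-1],[-0.22,0,0,0,0,0,-1],[-0.26,0,0,0,0,0,-1],[-0.30,0,0,0,0,0,-1],[-0.34,0,0,0,0,0,-1],[-0.38,0,0,0,0,0,-1],[-0.42,0,0,0,0,0,-1]]'
python3 -m jog '[[-0.05,0,0,0,0,0,-1],[-0.1,0,0,0,0,0,-1],[-0.15,0,0,0,0,0,-1],[-0.20,0,0,0,0,0,-1],[-0.20,0,0,0,0,0,-1]]'
python3 - <<'E'
from rig import vision
import cv2
s=vision.snapshot('side');cv2.imwrite('pics/p1.png',cv2.resize(s[100:300,220:480],(520,400)))
E
```

```text
t: 5.08
tcp_pos: [0.4438, -0.1296, 0.1163]
tool_rot: [-0.0, -0.068, 0.998, 0.0]
wrist_force: [-1.3, -0.7, 1.4]
finger_gap: 0.0001
finger_force: 0.9
t: 5.7
tcp_pos: [0.4641, -0.1268, 0.1162]
tool_rot: [0.0, -0.068, 0.998, -0.0]
wrist_force: [0.2, 0.6, -0.3]
finger_gap: -0.0002
finger_force: 0.2
```

View pics/p1.png

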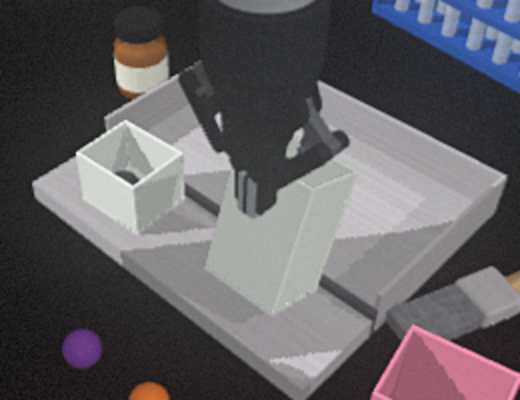

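The bin's foot has caught on the lip and it is tilting about 20°, with the low bin untouched. I'll keep pushing.

```bash
python3 -m jog '[[-0.05,0,0,0,0,0,-1],[-0.1,0,0,0,0,0,-1],[-0.15,0,0,0,0,0,-1],[-0.20,0,0,0,0,0,-1],[-0.25,0,0,0,0,0,-1],[-0.30,0,0,0,0,0,-1],[-0.35,0,0,0,0,0,-1],[-0.4,0,0,0,0,0,-1]]'
python3 -m jog '[[-0.05,0,0,0,0,0,-1],[-0.1,0,0,0,0,0,-1],[-0.15,0,0,0,0,0,-1],[-0.20,0,0,0,0,0,-1],[-0.25,0,0,0,0,0,-1],[-0.25,0,0,0,0,0,-1]]'
python3 - <<'E'
from rig import vision
import cv2
s=vision.snapshot('side');cv2.imwrite('pics/p2.png',cv2.resize(s[100:300,220:480],(520,400)))
E
```

```text
t: 6.75
tcp_pos: [0.5036, -0.1213, 0.1162]
tool_rot: [-0.0, -0.068, 0.998, 0.0]
wrist_force: [-0.2, 0.3, 0.2]
finger_gap: -0.0
finger_force: 0.0
t: 7.5
tcp_pos: [0.5284, -0.1179, 0.1163]
tool_rot: [0.0, -0.068, 0.998, -0.0]
wrist_force: [0.1, 0.2, -0.9]
finger_gap: 0.0002
finger_force: 0.0
```

View pics/p2.png

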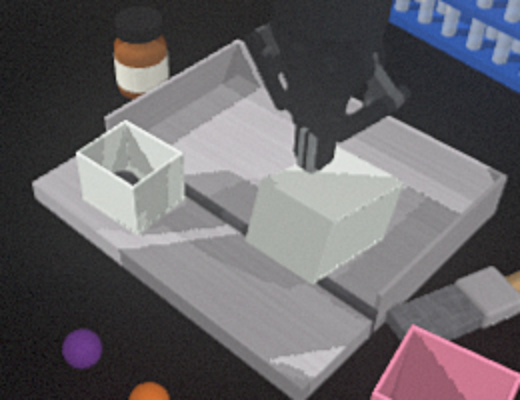

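The bin has fallen and lies across the lip. I'll lift away, move clear and check both views.

```bash
python3 -m jog '[[0,0,-0.4,0,0,0,-1],[0,0,-0.9,0,0,0,-1],[0,0,-1,0,0,0,-1]]'
python3 -m jog '[[0.3,0.5,-0.5,0,0,0,-1],[0.6,1,-0.5,0,0,0,-1],[0.6,1,-0.5,0,0,0,-1]]'
python3 -m jog '[[0,0.5,0,0,0,0,-1],[0,1,0,0,0,0,-1],[0,1,0,0,0,0,-1]]'
python3 -m jog '[[0,0.5,0,0,0,0,-1],[0,1,0,0,0,0,-1],[0,1,0,0,0,0,-1]]'
python3 -m jog '[[0,0.5,0,0,0,0,-1],[0,1,0,0,0,0,-1],[0,1,0,0,0,0,-1],[0,1,0,0,0,0,-1],[0,1,0,0,0,0,-1]]'
python3 - <<'E'
from rig import vision
import cv2,numpy as np
s=vision.snapshot('side');t=vision.snapshot('top')
c=np.hstack([cv2.resize(s[110:290,230:480],(400,288)),cv2.resize(t[50:240,200:420],(400,345))[:288]])
cv2.imwrite('pics/end.png',c)
E
```

```text
t: 7.92
tcp_pos: [0.5299, -0.1185, 0.2199]
tool_rot: [0.003, -0.068, 0.998, -0.001]
wrist_force: [0.3, -0.9, -0.6]
finger_gap: 0.0001
finger_force: 0.0
t: 8.3
tcp_pos: [0.4529, -0.0252, 0.2667]
tool_rot: [-0.0, -0.07, 0.998, 0.0]
wrist_force: [0.9, -0.2, -0.2]
finger_gap: -0.0001
finger_force: 0.0
t: 8.68
tcp_pos: [0.4409, 0.074, 0.2655]
tool_rot: [-0.0, -0.07, 0.998, 0.0]
wrist_force: [1.0, -0.6, 0.4]
finger_gap: 0.0
finger_force: 0.0
t: 9.05
tcp_pos: [0.4278, 0.1723, 0.2655]
tool_rot: [-0.0, -0.07, 0.998, -0.0]
wrist_force: [-1.2, -0.4, -0.4]
finger_gap: 0.0001
finger_force: 0.0
t: 9.68
tcp_pos: [0.4147, 0.2685, 0.2661]
tool_rot: [-0.0, -0.067, 0.998, -0.0]
wrist_force: [-0.8, 0.6, 1.0]
finger_gap: 0.0002
finger_force: 0.0
```

View pics/end.png

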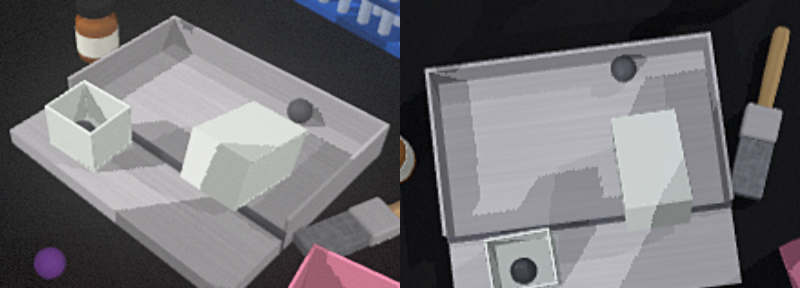

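The tall bin lies on its side across the lip (top view, about (652,170)). Its ball is out in the catch tray at about (623,68). The low bin still stands with its ball inside, and the robot is clear.

```bash
python3 -m jog '[[0,0,0,0,0,0,-1],[0,0,0,0,0,0,-1],[0,0,0,0,0,0,-1],[0,0,0,0,0,0,-1],[0,0,0,0,0,0,-1],[0,0,0,0,0,0,-1],[0,0,0,0,0,0,-1],[0,0,0,0,0,0,-1]]' >/dev/null; python3 -c "
from rig import job;print(job.finish_job())"
```

```text
the job is handed in; nothing more can be done
None
```

The job is handed in: the tall bin lies on its side across the lip with its ball in the catch tray, and the low bin still stands where it was.

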